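# Set a half sole to its skiving line at the slab edge

### The arm

A 6-joint arm with a two-finger parallel gripper is mounted at the origin on the work surface. World frame = base frame: x ahead of the robot, y to its left, z up, the work surface at z = 0. Lengths are in m, angles in rad, forces in N, time in s.
With the tool pointing down it reaches from about 0.225 to 0.875 m from the base axis. Payload 3.4 kg.
Tool frame: the origin (TCP) lies at the very end of the fingers, on their centre line; the grasp point (between the pads) lies 19 mm behind it (manip.grasp_offset is the distance from the TCP to the grasp point, in m); x points along the fingers, y is the direction in which the jaws open and shut, and the axes are right-handed (so a half turn about x gives the same grasp; the last joint's range is limited). The gripper opens to 85 mm and grips with 20 to 120 N. Pads are 22 mm wide; open, the fingers measure 114 mm over their backs; the gripper's body (76 mm by 85 mm) begins 54 mm behind the grasp point. The pads swing forward as they close: fully open they stand 13 mm farther back than shut.
Start: joints at [-1.33, 0.276, 1.505, -0, 1.361, -0.121], TCP at [0.204, -0.538, 0.231] pointing down, gripper open.
Joint ranges: [-2.89, 2.89], [-0.75, 2.08], [0.22, 2.7], [-1.18, 4.32], [0.11, 2.71], [-2.7, 2.7]. Speed limits (rad/s): [2.57, 2.57, 3.14, 3.14, 3.14, 3.14].

### API

Orientations are given as a unit quaternion [w, x, y, z].
In Python, from rig import manip gives the robot as it stands.
- The arm moves only by the tool step_arm, never from a script. Its argument "increments" is a list of rows, each an object with "grip": the opening, from 0 (shut) to 1 (fully open); "delta_pos": the shift along the world's x, y, z in m, a list of three; "twist": the turn about the world's z in degrees. A call has 1 to 10 rows; each row shifts and turns the commanded pose from where the row before left it; what a row does not reach is not made up. A row lasts 1/12 s, in which the tool goes at most 41.7 mm and 7.16 degrees, less where a joint would pass 70% of its speed; a pose out of reach is approached as far as the arm can. A call with a gripper value outside its range is refused whole. The fingers move at their own pace and stop on an object; "force" is the grip in N (left out, the last holds). Time passes only in rows, so rows that do not move let the fingers close. It gives the time, the measured TCP pose, the force and the opening at its end, in the units of the state.
- manip.get_state(): the state, without advancing time (a new reading comes with each control period).
- manip.get_image(name): name is "scene" or "top" or "wrist"; returns a dict with "img" (420x560x3 uint8, red, green, blue), "fx", "fy", "cx", "cy" (pixels), "rvec" (rotation vector, rad) and "tvec" (3), from world to camera coordinates, as OpenCV has them; the wrist camera has in their place "mount" (4x4, takes a point from camera to tool coordinates, whose origin is the TCP and whose axes are the tool frame's). Camera axes: x right, y down, z forward; pixel columns grow to the right and rows downward; lengths in m; the calibration is good to about 2 mm. The wrist camera is an equidistant fisheye: a pixel r from the principal point sees the ray r / f radians off the axis. A picture is of the moment at which its call begins: read the wrist's pose just before it. There is no depth.
- manip.sign_off(): hands the job in, once; it reports no verdict.
The state is a dict: "clock": time; "qpos": joint angles; "qd": joint speeds; "effort": joint torques, N m; "position": TCP position; "ee_rot": TCP orientation; "contact_force": force on the tool from outside, world axes, zero at the start; "moment": the same for the moment, N m; "width": finger opening in m.
Only numpy, scipy, OpenCV 4.12 (cv2) and the standard library are available. Lean on these libraries where they do the work, as an engineer would, in place of code of your own. Each camera call takes 0.05 s, during which the arm holds its last target. There are 200 camera calls.

### The job

The half sole with the silver line lies on the marble skiving slab, its straight end pointing towards one edge. Without picking it up, push or draw it with the fingertips, flat along the slab, out over that edge until the silver line lies on the edge and square to it, so that only the part beyond the line overhangs, ready to be skived. Finish with the fingertips still on the sole, pressing it down firmly onto the slab so that it cannot slip, and leave everything else on the bench where it is.

Things in the scene. Friction and masses are not known exactly. Their poses are not given: they have to be found in the camera images.
- slab: white-grey marble skiving slab, 280 x 240 x 30 mm, fixed on the bench; it does not move. Origin: centre of its underside, on the bench; its top is 30 mm above the bench. Its +x axis (along the 280 mm) points to the edge that the sole is to overhang, which faces the robot's left (world +y) within about 0.5 rad; that edge lies at x = +140 mm in this frame, the corners at y = +-120 mm
- slab_edge (a point): middle of that edge of the slab, on its top surface, 30 mm above the bench
- sole: the half sole to be slid: stiff resin board, dark brown, flat, 149 mm long (x), up to 96 mm wide, 6 mm thick, 65 to 135 g, loose, all on the slab, within 0.35 rad of square. Origin: underside, centre line, 75 mm from the straight end (+x), 74 mm from the round toe (-x). It slides easily on the polished slab (friction about 0.3); fingertips pressed on it grip better (about 0.6 or more)
- sole_line (a point): centre of the silver line drawn straight across the sole's upper face, 3 mm wide, 25 mm from the straight end (sole frame x = +50 mm, z = 6 mm)
- sole_waist (a point): middle of the straight end of the sole, on its upper face (sole frame x = +75 mm, z = 6 mm); 66 mm wide there, 71 mm wide at x = +60 mm
- sole_toe (a point): tip of the round toe, on its upper face (sole frame x = -74 mm, z = 6 mm); the sole is 83 mm wide at x = -45 mm and 96 mm, its widest, at x = -10 mm
- pen: silver marking pen with black cap, 141 mm long, 11 mm thick, lying on the slab along its -y side, clear of the sole; origin at its middle, underside, +x along it. Leave it alone
- hammer: shoemaker's hammer, 212 mm long, head 36 mm high, wooden handle along its x, head at +x, lying on the bench behind the slab; origin at its middle, on the bench. Leave it alone
- mate: the other half sole of the pair, same shape and brown, without a line, lying on the bench. Leave it alone
- gluejar: white glue jar with yellow band and blue brush cap, 75 mm in diameter, 156 mm high, standing on the bench; origin under its centre. Leave it alone
- knife: skiving knife lying on the bench, steel blade 30 mm wide at +x, dark wooden handle at -x, 240 mm long, 20 mm high. Leave it alone
- tacks: round steel tin of tacks, 84 mm in diameter, 28 mm high, on the bench. Leave it alone
- shoe: brown leather shoe standing on the bench, 280 mm long, 92 mm wide, 104 mm high, toe at +x; origin under its middle. Leave it alone
- pincers: steel lasting pincers lying on the bench, 215 mm long, 14 mm high, jaws at +x. Leave it alone
Not all that is in view belongs to the job. Leave any red or white look-alike of the sole alone.

How it is judged:
By the outcome, as a careful person would: the job done as asked, in the order asked, and still so for the second after the job is handed in, while the arm keeps its last pose, push and grip.
It also fails if it takes over 48 s, if anything falls off the work surface, if the arm or the gripper's body presses on something with over 40 N, if the wrist force passes 120 N, or if a joint passes its speed limit or range.

## Working session

There is one attempt and no reset: what is moved stays moved. The work goes in short steps, Python scripts to look and compute and a tool call to move; the robot and the scene stay as the last step left them, time stands still between calls to the robot, and variables do not carry over. Pictures are saved under pics/ and viewed, about 8 in all and at most 12, crops included, and the job is handed in when it is done.

Besides the shell and the picture viewer there is one more tool, called by a JSON object that holds its "name" and its "arguments", one argument or row to a line. step_arm: Moves the arm, as the interface text tells. Its arguments: {"type":"object","properties":{"increments":{"type":"array"},"force":{"type":"number"}},"required":["increments"]}

```bash
mkdir -p pics; cat > h.py <<'E'
import numpy as np, cv2
from rig import manip
def snap(n,f):
    d=manip.get_image(n); cv2.imwrite(f'pics/{f}.png',cv2.cvtColor(d['img'],cv2.COLOR_RGB2BGR))
    np.savez(f'pics/{f}.npz',**{k:np.array(v) for k,v in d.items()}); return d
def ray(d,px,z):
    R=cv2.Rodrigues(np.array(d['rvec'],float))[0]; t=np.array(d['tvec'],float).ravel()
    out=[]
    for u,v in px:
        r=R.T@np.array([(u-d['cx'])/d['fx'],(v-d['cy'])/d['fy'],1]); c=-R.T@t
        out.append(c+r*(z-c[2])/r[2])
    return np.array(out)
E
python3 - <<'E'
from h import *
print(manip.get_state())
a=snap('top','t0');b=snap('scene','s0')
i=cv2.imread('pics/t0.png');j=cv2.imread('pics/s0.png')
cv2.imwrite('pics/t0b.png',cv2.resize(i,(800,600)))
for d in(a,b):print({k:v for k,v in d.items() if k!='img'})
E
```

```text
{'clock': 0.0, 'qpos': array([-1.32999979e+00,  2.76598376e-01,  1.50617878e+00,  3.60231955e-05,
        1.36069691e+00, -1.21008172e-01]), 'qd': array([-1.03538422e-03,  1.09884636e-03, -7.58214412e-04, -6.74378362e-05,
        3.42144856e-04,  1.95259554e-03]), 'effort': array([-2.70484670e-04, -4.16783345e+01, -2.45807344e+01, -5.42794642e-04,
        1.09232054e-02, -1.52012749e-07]), 'position': array([ 0.20339933, -0.5372362 ,  0.2304196 ]), 'ee_rot': array([-0.12655331, -0.69554082, -0.12788278,  0.69559559]), 'contact_force': array([-0.64699346,  0.82413639,  0.11132448]), 'moment': array([-0.0057242 , -0.01918876,  0.0106561 ]), 'width': 0.08530853915536174}
{'fx': 470.7506091130716, 'fy': 470.7506091130716, 'cx': 281.8039376052135, 'cy': 212.7599687681713, 'rvec': array([ 2.14780822, -2.13379187,  0.19304214]), 'tvec': array([-0.03437207,  0.44308336,  1.4137479 ])}
{'fx': 478.6879045973304, 'fy': 478.6879045973304, 'cx': 280.4272557414461, 'cy': 211.39909557772987, 'rvec': array([ 1.83091474,  2.03597327, -0.52548605]), 'tvec': array([ 0.06977476, -0.35576506,  1.59184719])}
```

View pics/t0b.png

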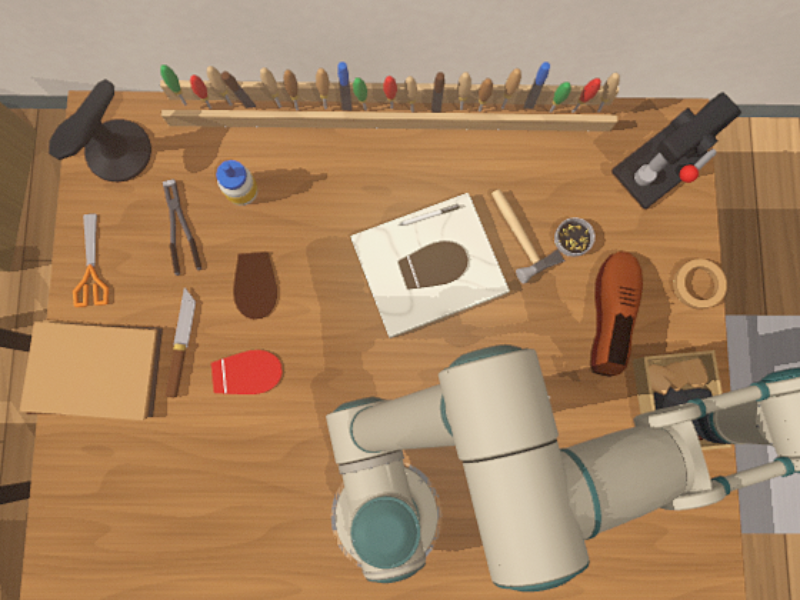

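View pics/s0.png

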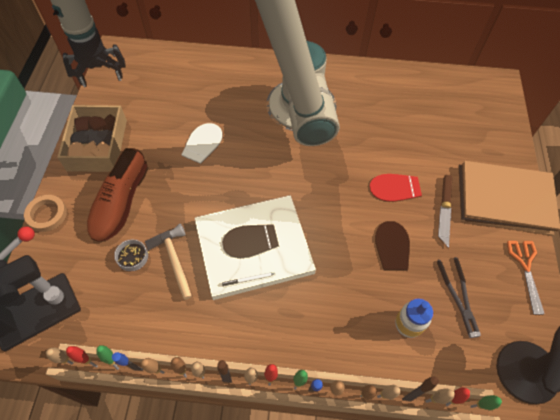

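The top view shows the slab with its target edge at the left (corners about (352,237) and (388,335) in 800-scale). The sole's line is near (408,272), and the pen lies along the far side. I'll enlarge both views.

```bash
python3 - <<'E'
import cv2,numpy as np
a=cv2.imread('pics/t0.png')[130:240,240:365]; b=cv2.imread('pics/s0.png')[190:300,190:320]
cv2.imwrite('pics/c1.png',cv2.resize(a,None,fx=5,fy=5,interpolation=cv2.INTER_CUBIC))
cv2.imwrite('pics/c2.png',cv2.resize(b,None,fx=5,fy=5,interpolation=cv2.INTER_CUBIC))
E
```

```text
(no output)
```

View pics/c1.png

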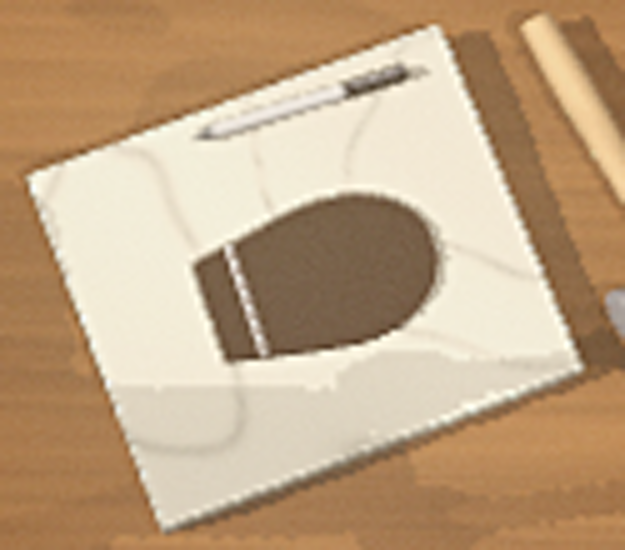

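View pics/c2.png

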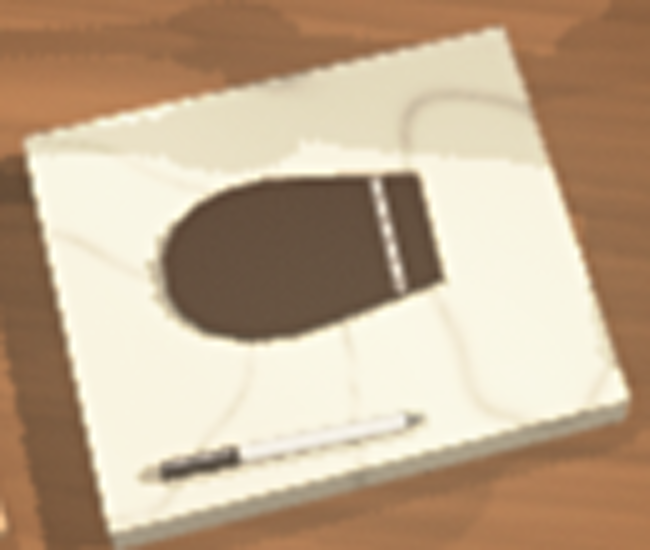

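Top crop: slab corners (27,177), (163,530), (583,370), (440,27); line ends (229,243), (266,354); waist corners (193,265), (228,361); toe (440,255). Scene crop: corners (628,402), (505,28), (25,142), (113,540); line ends (403,293), (375,178); waist corners (443,280), (417,172); toe about (163,265).

```bash
python3 - <<'E'
from h import *
np.set_printoptions(precision=4,suppress=True)
for f,o,sl,so in(('t0',(240,130),[(27,177),(163,530),(583,370),(440,27)],[(229,243),(266,354),(193,265),(228,361),(440,255)]),
 ('s0',(190,190),[(628,402),(505,28),(25,142),(113,540)],[(403,293),(375,178),(443,280),(417,172),(163,265)])):
    d=dict(np.load(f'pics/{f}.npz'))
    g=lambda L:(np.array(L)+.5)/5-.5+np.array(o)
    S=ray(d,g(sl),.03)[:,:2];P=ray(d,g(so),.036)[:,:2]
    c=S.mean(0); ex=(S[0]+S[1]-S[2]-S[3]); ex/=np.linalg.norm(ex); ed=S[1]-S[0]
    print(f,'sides',[np.linalg.norm(S[i]-S[(i+1)%4]) for i in range(4)],'c',c,'yaw',np.arctan2(ex[1],ex[0]),'edge mid',(S[0]+S[1])/2,'edge normal yaw',np.arctan2(-ed[0],ed[1]), np.arctan2(ed[0],-ed[1]))
    l=P[1]-P[0]; w=P[3]-P[2]; m=(P[0]+P[1])/2; q=(P[2]+P[3])/2
    n=m-P[4]; print(' P',P.tolist(),'\n line mid',m,'len',np.linalg.norm(l),'waist',np.linalg.norm(w),'toe-line',np.linalg.norm(n),'w-l',np.linalg.norm(q-m))
    print(' yaws axis,line,waist',np.arctan2((q-P[4])[1],(q-P[4])[0]),np.arctan2(-l[0],l[1]),np.arctan2(l[0],-l[1]),np.arctan2(w[0],-w[1]))
    eY=np.array([-ex[1],ex[0]]); print(' line in slab frame',(m-c)@ex,(m-c)@eY)
E
```

```text
t0 sides [np.float64(0.23947607454136552), np.float64(0.27998228404613357), np.float64(0.23833572049797438), np.float64(0.28032523604218573)] c [ 0.5354 -0.0892] yaw 1.9419884024308494 edge mid [0.4846 0.0413] edge normal yaw 1.945071491682094 -1.1965211619076992
 P [[0.5530347432144848, -0.04213068098265706], [0.4826001861161343, -0.06535977949137273], [0.538753169842446, -0.01973638399551774], [0.47799292555284256, -0.04181935230693262], [0.5464984805752385, -0.17405197397813074]] 
 line mid [ 0.5178 -0.0537] len 0.07416615030570486 waist 0.06464878015535362 toe-line 0.1236782651204977 w-l 0.024833379412373475
 yaws axis,line,waist 1.8308708583578692 1.889360720706636 -1.2522319328831573 -1.222194910437237
 line in slab frame 0.0394215180187821 0.0035180117022897413
s0 sides [np.float64(0.240082797594857), np.float64(0.2804138080215681), np.float64(0.2412803014892029), np.float64(0.27784211678995135)] c [ 0.5392 -0.0888] yaw 1.9536590677899826 edge mid [0.4871 0.0406] edge normal yaw 1.9376298199496635 -1.2039628336401298
 P [[0.5516454227069894, -0.04156313810600028], [0.4836205854151876, -0.06488534867946051], [0.5416009875292601, -0.020934619994268596], [0.47734084135269517, -0.042192811863597024], [0.5491273552148284, -0.1726955768153271]] 
 line mid [ 0.5176 -0.0532] len 0.07191177924797107 waist 0.0676851321058523 toe-line 0.12355279707221666 w-l 0.023147314249749352
 yaws axis,line,waist 1.8447215016376648 1.9010859103038023 -1.2405067432859909 -1.2513143803344227
 line in slab frame 0.041099497764190425 0.006709441023160495
```

{"name": "step_arm", "arguments": {
  "increments": [
    {"grip":0.6,"delta_pos":[0.0165,0.022,0],"twist":0},
    {"grip":0.6,"delta_pos":[0.0165,0.022,0],"twist":0},
    {"grip":0.6,"delta_pos":[0.0165,0.022,0],"twist":0},
    {"grip":0.6,"delta_pos":[0.0165,0.022,0],"twist":0},
    {"grip":0.6,"delta_pos":[0.0165,0.022,0],"twist":0},
    {"grip":0.6,"delta_pos":[0.0165,0.022,0],"twist":0},
    {"grip":0.6,"delta_pos":[0.0165,0.022,0],"twist":0},
    {"grip":0.6,"delta_pos":[0.0165,0.022,0],"twist":0},
    {"grip":0.6,"delta_pos":[0.0165,0.022,0],"twist":0},
    {"grip":0.6,"delta_pos":[0.0165,0.022,0],"twist":0}
  ]
}}

```text
clock: 0.93
position: [0.3689, -0.3164, 0.231]
ee_rot: [-0.127, -0.695, -0.127, 0.696]
contact_force: [-0.2, -0.0, 0.2]
width: 0.0512
```

{"name": "step_arm", "arguments": {
  "increments": [
    {"grip":0.6,"delta_pos":[0.0165,0.022,0],"twist":0},
    {"grip":0.6,"delta_pos":[0.0165,0.022,0],"twist":0},
    {"grip":0.6,"delta_pos":[0.0165,0.022,0],"twist":0},
    {"grip":0.6,"delta_pos":[0.0165,0.022,0],"twist":0},
    {"grip":0.6,"delta_pos":[0.0165,0.022,0],"twist":0},
    {"grip":0.6,"delta_pos":[0.0165,0.022,0],"twist":0},
    {"grip":0.6,"delta_pos":[0.0165,0.022,0],"twist":0},
    {"grip":0.6,"delta_pos":[0.0165,0.022,0],"twist":0},
    {"grip":0.6,"delta_pos":[0.0165,0.022,0],"twist":0},
    {"grip":0.6,"delta_pos":[0,0,0],"twist":0}
  ]
}}

```text
clock: 1.77
position: [0.5194, -0.116, 0.2309]
ee_rot: [0.128, 0.696, 0.129, -0.695]
contact_force: [0.0, -0.2, 0.2]
width: 0.0512
```

```bash
python3 - <<'E'
from h import *
s=manip.get_state();print(s['clock'],s['position'],s['ee_rot'],s['contact_force'],s['width'],s['qpos'])
d=snap('wrist','w1'); np.savez('pics/w1s.npz',p=s['position'],q=s['ee_rot'])
print(d['fx'],d['cx'],d['cy'],d['mount'])
cv2.imwrite('pics/w1b.png',cv2.resize(cv2.imread('pics/w1.png'),(800,600),interpolation=cv2.INTER_CUBIC))
E
```

```text
1.7667 [ 0.51938468 -0.11604136  0.23085427] [ 0.12765837  0.69602521  0.12943107 -0.69462209] [ 0.02677812 -0.20370501  0.23150767] 0.051168082834126 [-0.35277711  0.21122023  1.59549412  0.00325922  1.33445249  0.85164396]
325.19226210127806 283.1964371587373 217.10166243704796 [[ 7.15347591e-04 -3.02300565e-01  9.53212388e-01 -1.42214063e-01]
 [ 9.99999744e-01  1.96320033e-04 -6.88198936e-04  1.59597415e-03]
 [ 2.09082391e-05  9.53212636e-01  3.02300628e-01 -7.72135577e-02]
 [ 0.00000000e+00  0.00000000e+00  0.00000000e+00  1.00000000e+00]]
```

View pics/w1b.png

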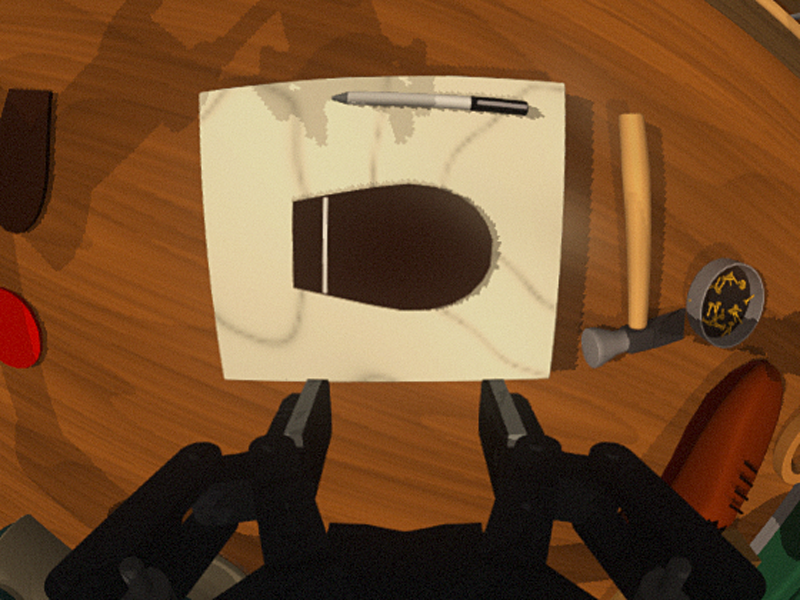

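The wrist view (800-scale) shows slab corners (200,93), (225,380), (549,380), (565,83); line ends (325,197), (324,293); waist corners (293,201), (293,288); toe (492,248).

```bash
cat >> h.py <<'E'
from scipy.spatial.transform import Rotation as Ro
def wray(d,p,q,px,z):
    R=Ro.from_quat([q[1],q[2],q[3],q[0]]).as_matrix(); M=np.array(d['mount']); out=[]
    for u,v in px:
        a=np.array([u-d['cx'],v-d['cy']]); r=np.linalg.norm(a); th=r/d['fx']
        v3=np.r_[a/r*np.sin(th),np.cos(th)]
        w=R@M[:3,:3]@v3; c=p+R@M[:3,3]; out.append((c+w*(z-c[2])/w[2])[:2])
    return np.array(out)
def report(S,P):
    np.set_printoptions(precision=4,suppress=True)
    e=S[1]-S[0]; n=np.array([e[1],-e[0]]); n*=np.sign(n[1]); n/=np.linalg.norm(n)
    print('edge len',np.linalg.norm(e),'mid',(S[0]+S[1])/2,'yaw',np.arctan2(n[1],n[0]))
    l=P[1]-P[0]; k=np.array([l[1],-l[0]]);k*=np.sign(k[1]);m=(P[0]+P[1])/2
    print('line len',np.linalg.norm(l),'mid',m,'yaw',np.arctan2(k[1],k[0]),'dist line ends to edge (+ inside)',(S[0]-P[:2])@n)
    if len(P)>4: w=(P[2]+P[3])/2; a=w-P[4]; print('waist len',np.linalg.norm(P[3]-P[2]),'total',np.linalg.norm(a),'axis yaw',np.arctan2(a[1],a[0]),'w-l',np.linalg.norm(w-m))
E
python3 - <<'E'
from h import *
d=dict(np.load('pics/w1.npz'));s=np.load('pics/w1s.npz')
g=lambda L:(np.array(L)+.5)*.7-.5
S=wray(d,s['p'],s['q'],g([(200,93),(225,380),(549,380),(565,83)]),.03)
P=wray(d,s['p'],s['q'],g([(325,197),(324,293),(293,201),(293,288),(492,248)]),.036)
report(S,P);print('sides',[np.linalg.norm(S[i]-S[(i+1)%4]) for i in range(4)])
R=Ro.from_quat(np.roll(s['q'],-1)).as_matrix();print(R)
E
```

```text
edge len 0.2390389303063155 mid [0.487  0.0386] yaw 1.9453164993630727
line len 0.07266915056817423 mid [ 0.5179 -0.0537] yaw 1.8894404182873132 dist line ends to edge (+ inside) [0.0992 0.0951]
waist len 0.06642014256743575 total 0.14864244340559288 axis yaw 1.9199968996547996 w-l 0.02415305046351414
sides [np.float64(0.2390389303063155), np.float64(0.2780675711472157), np.float64(0.24067888132473536), np.float64(0.27817119993294437)]
[[ 0.0015  0.3575 -0.9339]
 [ 0.0028 -0.9339 -0.3575]
 [-1.     -0.0021 -0.0024]]
```

{"name": "step_arm", "arguments": {
  "increments": [
    {"grip":0.6,"delta_pos":[0.004,0.0025,-0.02],"twist":0},
    {"grip":0.6,"delta_pos":[0.004,0.0025,-0.02],"twist":0},
    {"grip":0.6,"delta_pos":[0.004,0.0025,-0.02],"twist":0},
    {"grip":0.6,"delta_pos":[0.004,0.0025,-0.02],"twist":0},
    {"grip":0.6,"delta_pos":[0,0,-0.02],"twist":0},
    {"grip":0.6,"delta_pos":[0,0,-0.02],"twist":0},
    {"grip":0.6,"delta_pos":[0,0,-0.02],"twist":0},
    {"grip":0.6,"delta_pos":[0,0,-0.02],"twist":0},
    {"grip":0.6,"delta_pos":[0,0,-0.015],"twist":0},
    {"grip":0.6,"delta_pos":[0,0,0],"twist":0}
  ]
}}

```text
clock: 2.65
position: [0.5298, -0.1099, 0.0532]
ee_rot: [-0.126, -0.693, -0.128, 0.698]
contact_force: [-0.4, -0.2, 0.2]
width: 0.0514
```

{"name": "step_arm", "arguments": {
  "increments": [
    {"grip":0.6,"delta_pos":[0,0,-0.003],"twist":0},
    {"grip":0.6,"delta_pos":[0,0,-0.003],"twist":0},
    {"grip":0.6,"delta_pos":[0,0,-0.003],"twist":0},
    {"grip":0.6,"delta_pos":[0,0,-0.003],"twist":0},
    {"grip":0.6,"delta_pos":[0,0,0],"twist":0}
  ]
}}

```text
clock: 3.07
position: [0.533, -0.1099, 0.0444]
ee_rot: [0.127, 0.696, 0.127, -0.696]
contact_force: [-0.0, -0.2, 0.1]
width: 0.0511
```

{"name": "step_arm", "arguments": {
  "increments": [
    {"grip":0.6,"delta_pos":[0,0,-0.002],"twist":0},
    {"grip":0.6,"delta_pos":[0,0,-0.002],"twist":0},
    {"grip":0.6,"delta_pos":[0,0,-0.001],"twist":0},
    {"grip":0.6,"delta_pos":[0,0,-0.001],"twist":0},
    {"grip":0.6,"delta_pos":[0,0,0],"twist":0}
  ]
}}

```text
clock: 3.48
position: [0.5329, -0.1097, 0.0382]
ee_rot: [-0.127, -0.695, -0.127, 0.696]
contact_force: [-0.1, 0.1, -0.4]
width: 0.0514
```

{"name": "step_arm", "arguments": {
  "increments": [
    {"grip":0.6,"delta_pos":[0,0,-0.001],"twist":0},
    {"grip":0.6,"delta_pos":[0,0,-0.001],"twist":0},
    {"grip":0.6,"delta_pos":[0,0,0],"twist":0}
  ]
}}

```text
clock: 3.73
position: [0.5329, -0.1098, 0.0361]
ee_rot: [-0.127, -0.695, -0.127, 0.696]
contact_force: [-0.5, -0.4, 0.7]
width: 0.0515
```

{"name": "step_arm", "arguments": {
  "increments": [
    {"grip":0.6,"delta_pos":[0,0,-0.001],"twist":0},
    {"grip":0.6,"delta_pos":[0,0,0],"twist":0}
  ]
}}

```text
clock: 3.9
position: [0.5329, -0.1098, 0.0352]
ee_rot: [-0.127, -0.695, -0.127, 0.696]
contact_force: [0.5, 0.3, 1.0]
width: 0.0513
```

{"name": "step_arm", "arguments": {
  "increments": [
    {"grip":0.6,"delta_pos":[0,0,-0.001],"twist":0},
    {"grip":0.6,"delta_pos":[0,0,-0.001],"twist":0},
    {"grip":0.6,"delta_pos":[0,0,0],"twist":0}
  ]
}}

```text
clock: 4.15
position: [0.5329, -0.1098, 0.0331]
ee_rot: [-0.127, -0.695, -0.127, 0.696]
contact_force: [-0.0, -0.4, -0.1]
width: 0.0509
```

{"name": "step_arm", "arguments": {
  "increments": [
    {"grip":0.6,"delta_pos":[0,0,-0.001],"twist":0},
    {"grip":0.6,"delta_pos":[0,0,0],"twist":0}
  ]
}}

```text
clock: 4.32
position: [0.5331, -0.1098, 0.0328]
ee_rot: [0.127, 0.696, 0.127, -0.696]
contact_force: [-1.0, -0.4, 3.9]
width: 0.0515
```

{"name": "step_arm", "arguments": {
  "increments": [
    {"grip":0.6,"delta_pos":[0,0,-0.001],"twist":0},
    {"grip":0.6,"delta_pos":[0,0,0],"twist":0}
  ]
}}

```text
clock: 4.48
position: [0.5331, -0.1098, 0.0328]
ee_rot: [0.127, 0.696, 0.127, -0.695]
contact_force: [-3.3, -0.5, 10.8]
width: 0.0514
```

{"name": "step_arm", "arguments": {
  "increments": [
    {"grip":0.6,"delta_pos":[0,0,-0.0005],"twist":0},
    {"grip":0.6,"delta_pos":[-0.0018,0.0047,0],"twist":0.3},
    {"grip":0.6,"delta_pos":[-0.0018,0.0047,0],"twist":0.3},
    {"grip":0.6,"delta_pos":[-0.0018,0.0047,0],"twist":0.3},
    {"grip":0.6,"delta_pos":[-0.0018,0.0047,0],"twist":0.3},
    {"grip":0.6,"delta_pos":[-0.0018,0.0047,0],"twist":0.3},
    {"grip":0.6,"delta_pos":[-0.0018,0.0047,0],"twist":0.3},
    {"grip":0.6,"delta_pos":[-0.0018,0.0047,0],"twist":0.3},
    {"grip":0.6,"delta_pos":[-0.0018,0.0047,0],"twist":0.3},
    {"grip":0.6,"delta_pos":[0,0,0],"twist":0}
  ]
}}

```text
clock: 5.32
position: [0.5212, -0.0727, 0.0328]
ee_rot: [0.143, 0.695, 0.141, -0.691]
contact_force: [0.5, -0.4, 9.1]
width: 0.0511
```

{"name": "step_arm", "arguments": {
  "increments": [
    {"grip":0.6,"delta_pos":[-0.0018,0.0047,0],"twist":0.1},
    {"grip":0.6,"delta_pos":[-0.0018,0.0047,0],"twist":0.1},
    {"grip":0.6,"delta_pos":[-0.0018,0.0047,0],"twist":0.1},
    {"grip":0.6,"delta_pos":[-0.0018,0.0047,0],"twist":0.1},
    {"grip":0.6,"delta_pos":[-0.0018,0.0047,0],"twist":0.1},
    {"grip":0.6,"delta_pos":[-0.0018,0.0047,0],"twist":0},
    {"grip":0.6,"delta_pos":[-0.0018,0.0047,0],"twist":0},
    {"grip":0.6,"delta_pos":[0,0,0],"twist":0}
  ]
}}

```text
clock: 5.98
position: [0.5087, -0.0397, 0.0328]
ee_rot: [0.146, 0.694, 0.144, -0.69]
contact_force: [0.4, -1.1, 9.7]
width: 0.0511
```

```bash
python3 - <<'E'
from h import *
s=manip.get_state();print(s['clock'],s['position'],s['ee_rot'],s['contact_force'],s['moment'])
np.savez('pics/w2s.npz',p=s['position'],q=s['ee_rot']); snap('wrist','w2');snap('top','t2');snap('scene','s2')
a=cv2.resize(cv2.imread('pics/w2.png'),(480,360),interpolation=cv2.INTER_CUBIC)
b=cv2.resize(cv2.imread('pics/t2.png')[140:240,240:360],(360,300),interpolation=cv2.INTER_CUBIC)
c=cv2.resize(cv2.imread('pics/s2.png')[190:300,190:330],(420,300)[0:2],interpolation=cv2.INTER_CUBIC)
m=np.zeros((600,800,3),np.uint8); 
a=cv2.resize(cv2.imread('pics/w2.png'),(400,300)); m[:300,:400]=a; m[300:,:360]=b; m[300:,370:790]=c; cv2.imwrite('pics/m2.png',m)
E
```

```text
5.9833 [ 0.50871872 -0.03972992  0.03281638] [ 0.14593184  0.69417566  0.14384294 -0.69002409] [ 0.43949866 -1.14703091  9.73641934] [ 0.13146838 -0.00400841 -0.07629802]
```

View pics/m2.png

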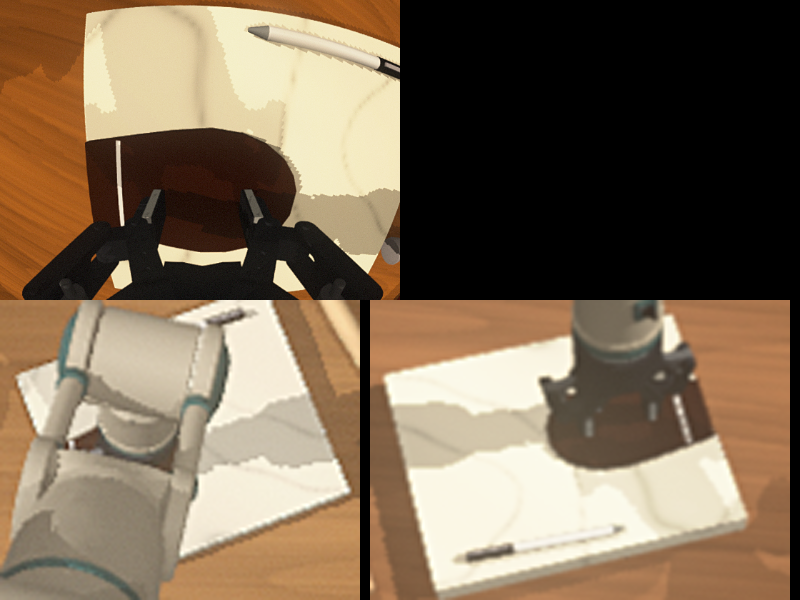

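The sole follows the fingertips. The straight end is just at the edge, with the line still about 24 mm inside. I'll draw it most of the rest, then measure.

{"name": "step_arm", "arguments": {
  "increments": [
    {"grip":0.6,"delta_pos":[-0.0015,0.0037,0],"twist":0},
    {"grip":0.6,"delta_pos":[-0.0015,0.0037,0],"twist":0},
    {"grip":0.6,"delta_pos":[-0.0015,0.0037,0],"twist":0},
    {"grip":0.6,"delta_pos":[-0.0015,0.0037,0],"twist":0},
    {"grip":0.6,"delta_pos":[0,0,0],"twist":0},
    {"grip":0.6,"delta_pos":[0,0,0],"twist":0}
  ]
}}

```text
clock: 6.63
position: [0.5029, -0.0251, 0.0328]
ee_rot: [0.146, 0.694, 0.144, -0.69]
contact_force: [2.0, -0.5, 10.3]
width: 0.0514
```

```bash
python3 - <<'E'
from h import *
s=manip.get_state();print(s['clock'],s['position'],s['ee_rot'],s['contact_force'],s['moment'])
np.savez('pics/w3s.npz',p=s['position'],q=s['ee_rot']); snap('wrist','w3');snap('scene','s3')
a=cv2.resize(cv2.imread('pics/w3.png')[0:420,90:290],(286,600),interpolation=cv2.INTER_CUBIC)
a=cv2.resize(cv2.imread('pics/w3.png')[0:420,90:250],None,fx=10/7,fy=10/7,interpolation=cv2.INTER_CUBIC)
c=cv2.resize(cv2.imread('pics/s3.png')[190:290,230:320],(540,600),interpolation=cv2.INTER_CUBIC)
m=np.hstack([a,c]);print(a.shape,m.shape); cv2.imwrite('pics/m3.png',m)
E
```

```text
6.6333 [ 0.50292205 -0.02509821  0.03279818] [ 0.14577117  0.69423282  0.14384559 -0.69000001] [ 2.04607201 -0.52492841 10.34605949] [ 0.09980335 -0.02955614  0.00374341]
(600, 229, 3) (600, 769, 3)
```

View pics/m3.png

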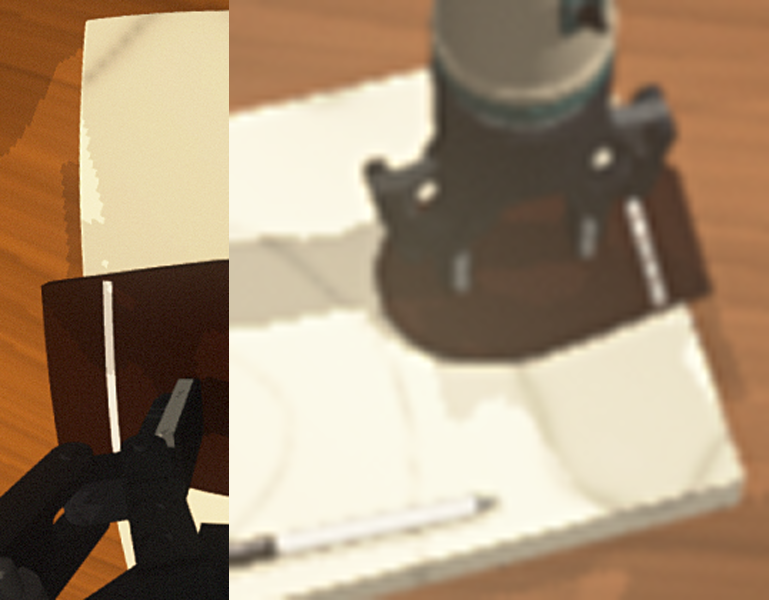

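In the wrist crop, the edge corner is (85,20), it meets the sole at (82,275) and reappears at (131,568); the line runs (107,283)–(116,450). In the scene crop, the edge runs (513,485)–(459,308) and the line (404,200)–(430,302).

```bash
python3 - <<'E'
from h import *
d=dict(np.load('pics/w3.npz'));s=np.load('pics/w3s.npz')
g=lambda L:(np.array(L)+.5)*.7-.5+np.array([90,0])
S=wray(d,s['p'],s['q'],g([(85,20),(131,568),(82,275)]),.03);P=wray(d,s['p'],s['q'],g([(107,283),(116,450)]),.036)
print(S);report(S,P);report(S[[0,2]],P);print(P)
d=dict(np.load('pics/s3.npz'));g=lambda L:(np.array(L)+.5)/6-.5+np.array([230,190])
S2=ray(d,g([(513,485),(459,308)]),.03)[:,:2];P2=ray(d,g([(404,200),(430,302)]),.036)[:,:2]
report(S2,P2);print(S2,P2)
E
```

```text
[[ 0.59816368  0.08324927]
 [ 0.3868817  -0.00213579]
 [ 0.517151    0.05158568]]
edge len 0.22788304696180162 mid [0.4925 0.0406] yaw 1.9548566622676913
line len 0.06441293032463154 mid [0.4898 0.0302] yaw 1.896899422135365 dist line ends to edge (+ inside) [0.0104 0.0067]
edge len 0.08698066990219856 mid [0.5577 0.0674] yaw 1.943387662454838
line len 0.06441293032463154 mid [0.4898 0.0302] yaw 1.896899422135365 dist line ends to edge (+ inside) [0.0114 0.0085]
[[0.5204 0.0405]
 [0.4593 0.0199]]
edge len 0.08925122616151276 mid [0.5584 0.0683] yaw 1.9170578924027777
line len 0.05359185535714743 mid [0.4922 0.0316] yaw 1.8784629665872155 dist line ends to edge (+ inside) [0.0111 0.0131]
[[0.6003 0.0834]
 [0.5164 0.0532]] [[0.4667 0.0235]
 [0.5178 0.0397]]
```

```bash
cat >> h.py <<'E'
def fit(f,lrows=(200,310),erows=(20,180),lcol=(150,190),ecol=(130,175)):
    d=dict(np.load(f'pics/{f}.npz'));s=np.load(f'pics/{f}s.npz'); b=d['img'].astype(float)[:,:,2]
    L=[];E=[]
    for r in range(*lrows):
        w=b[r,lcol[0]:lcol[1]]; k=int(w.argmax())
        if w[k]>110 and 4<k<len(w)-5:
            a=w[k-4:k+5]-np.median(w); a=a.clip(0); L.append((lcol[0]+k-4+(a*np.arange(9)).sum()/a.sum(),r))
    for r in range(*erows):
        w=b[r,ecol[0]:ecol[1]]; k=int(np.argmax(w>120))
        if k>0: E.append((ecol[0]+k-1+(120-w[k-1])/(w[k]-w[k-1]),r))
    def ln(X,tol=.0015):
        for _ in range(4):
            v=cv2.fitLine(X.astype(np.float32),cv2.DIST_HUBER,0,1e-4,1e-4).ravel(); n=np.array([v[1],-v[0]]); n*=np.sign(n[1]); c=v[2:]
            e=(X-c)@n; X=X[abs(e)<tol]
        return X,n,c,e.std()
    PL,nl,cl,el=ln(wray(d,s['p'],s['q'],L,.036)); PE,ne,ce,ee=ln(wray(d,s['p'],s['q'],E,.03))
    print(f,'line yaw',np.arctan2(nl[1],nl[0]),len(PL),el,'edge yaw',np.arctan2(ne[1],ne[0]),len(PE),ee,'gap at line span ends',(ce-PL[0])@ne,(ce-PL[-1])@ne, 'span',PL[0],PL[-1],'edge normal',ne)
    print('   edge offset n.c',ce@ne, 'px',L[0],L[-1],E[0],E[-1])
E
python3 - <<'E'
from h import *
fit('w3')
b=np.load('pics/w3.npz')['img'][:,:,2]
for r in(60,150,205,250,300):print(r,b[r,135:180])
# initial pic
fit('w1',(140,204),(70,255),(215,240),(125,175))
E
```

```text
w3 line yaw 1.8981421 110 0.00014483021967638202 edge yaw 1.9456645 160 6.09162184130825e-05 gap at line span ends 0.011360149505670665 0.008221120739162395 span [0.51955386 0.03994181] [0.46301522 0.02106859] edge normal [-0.36614984  0.9305559 ]
   edge offset n.c -0.14170632 px (np.float64(165.40393343419063), 200) (np.float64(170.6378619153675), 309) (np.float64(149.33333333333334), 20) (np.float64(147.32773109243698), 179)
60 [ 32  27  31  32  28  32  34  32  34  29  19  44 151 168 160 162 159 161
 163 168 163 168 167 172 168 170 170 171 175 172 172 171 168 175 170 175
 172 178 175 173 175 172 175 178 176]
150 [ 29  27  37  28  37  31  32  27  37  30  38 133 217 203 202 202 203 204
 203 199 203 201 200 203 204 177 170 170 169 174 170 168 171 170 176 172
 174 173 174 172 173 174 171 171 175]
205 [  9  12  20  14   9  10  10  19  19  20  18  14  15  13  13  12  16  16
  14  28  17  15  22  18  21  13  32 144 189 179 175 188 194  86  19  12
  24  12  21  20  19  17  18  13  25]
250 [ 15  16   8   6   8  16  10  20  11   4  11  14  13   0  15  16  11   5
   0   6  15   8  12   6  14   2  13   0  36 180 184 180 185 187 134  35
  13  10  25   9  14  12  13   9  20]
300 [  8  15  11  11  14   4   7  11  12   3  12   3  10  12   7  11  13   0
  16  15   9  14  17  17  13  14  18  18  16   9   8   1  74 223 217 218
 216 204  91   6   7  10  13  15  14]
w1 line yaw 1.8954147 64 5.030926476467969e-05 edge yaw 1.9471242 185 0.00022434679125650376 gap at line span ends 0.09965878288642738 0.09610807092171524 span [ 0.55014418 -0.04306309] [ 0.48559986 -0.0647506 ] edge normal [-0.36750776  0.93002045]
   edge offset n.c -0.14257303 px (np.float64(227.33130081300814), 140) (np.float64(227.01680672268907), 203) (np.float64(139.58823529411765), 70) (np.float64(155.19148936170214), 254)
```

The twist has slipped: the tool turned 0.053 rad but the sole only 0.003. The load is probably mostly on one finger, so I'll press harder and then turn.

{"name": "step_arm", "arguments": {
  "increments": [
    {"grip":0.6,"delta_pos":[0,0,-0.0007],"twist":0},
    {"grip":0.6,"delta_pos":[0,0,-0.0007],"twist":0},
    {"grip":0.6,"delta_pos":[0,0,-0.0006],"twist":0},
    {"grip":0.6,"delta_pos":[0,0,0],"twist":0},
    {"grip":0.6,"delta_pos":[0,0,0],"twist":0.7},
    {"grip":0.6,"delta_pos":[0,0,0],"twist":0.7},
    {"grip":0.6,"delta_pos":[0,0,0],"twist":0.7},
    {"grip":0.6,"delta_pos":[0,0,0],"twist":0.7},
    {"grip":0.6,"delta_pos":[0,0,0],"twist":0},
    {"grip":0.6,"delta_pos":[0,0,0],"twist":0}
  ]
}}

```text
clock: 7.57
position: [0.5042, -0.0246, 0.0327]
ee_rot: [0.162, 0.692, 0.16, -0.685]
contact_force: [-0.5, 1.3, 24.3]
width: 0.0517
```

```bash
cat > look.py <<'E'
import sys
from h import *
f=sys.argv[1]
s=manip.get_state();print(s['clock'],s['position'],s['ee_rot'],s['contact_force'],s['moment'])
print(Ro.from_quat(np.roll(s['ee_rot'],-1)).as_matrix())
np.savez(f'pics/{f}s.npz',p=s['position'],q=s['ee_rot']); snap('wrist',f); fit(f)
E
python3 look.py w4
```

```text
7.5667 [ 0.50417739 -0.02462462  0.0326767 ] [ 0.16206624  0.69168168  0.16032493 -0.6852787 ] [-0.458479    1.30335756 24.3105772 ] [ 0.83704341  0.35437563 -0.05603456]
[[ 9.37802831e-03  4.43908719e-01 -8.96022936e-01]
 [-3.33449658e-04 -8.96060902e-01 -4.43931018e-01]
 [-9.99955970e-01  4.46197620e-03 -8.25526329e-03]]
w4 line yaw 1.8991501 110 0.00014307842568342583 edge yaw 1.9457201 160 6.965187445440552e-05 gap at line span ends 0.011187693088546872 0.008162941083356285 span [0.51832565 0.03966291] [0.46160337 0.02059106] edge normal [-0.3662015  0.9305356]
   edge offset n.c -0.14171618 px (np.float64(168.59252506836827), 200) (np.float64(168.58646616541353), 309) (np.float64(160.61194029850745), 20) (np.float64(151.15189873417722), 179)
```

The moment shows that almost all of the load is on the waist-side finger, so the sole pivots under it. I'll ease to a light press and draw that finger sideways towards the robot, so the trailing toe swings the sole square.

{"name": "step_arm", "arguments": {
  "increments": [
    {"grip":0.6,"delta_pos":[0,0,0.001],"twist":0},
    {"grip":0.6,"delta_pos":[0,0,0.001],"twist":0},
    {"grip":0.6,"delta_pos":[0,0,0.0006],"twist":0},
    {"grip":0.6,"delta_pos":[0,0,0],"twist":0},
    {"grip":0.6,"delta_pos":[0,0,0],"twist":0}
  ]
}}

```text
clock: 8.03
position: [0.5023, -0.0248, 0.0328]
ee_rot: [0.162, 0.69, 0.161, -0.687]
contact_force: [1.1, -0.5, 10.1]
width: 0.0513
```

```bash
python3 - <<'E'
from h import *
s=manip.get_state();print(s['position'],s['contact_force'],s['moment'])
print(Ro.from_quat(np.roll(s['ee_rot'],-1)).as_matrix())
E
```

```text
[ 0.50227037 -0.02479674  0.03277222] [ 1.13387043 -0.50873763 10.0865445 ] [ 0.27190593 -0.1905101  -0.03035464]
[[ 4.78161650e-03  4.44720972e-01 -8.95656403e-01]
 [-6.17228439e-04 -8.95665160e-01 -4.44728615e-01]
 [-9.99988378e-01  2.67934628e-03 -4.00823287e-03]]
```

{"name": "step_arm", "arguments": {
  "increments": [
    {"grip":0.6,"delta_pos":[0,0,0.0009],"twist":0},
    {"grip":0.6,"delta_pos":[0,0,0],"twist":0},
    {"grip":0.6,"delta_pos":[-0.0009,-0.0004,0],"twist":0},
    {"grip":0.6,"delta_pos":[-0.0009,-0.0004,0],"twist":0},
    {"grip":0.6,"delta_pos":[-0.0009,-0.0004,0],"twist":0},
    {"grip":0.6,"delta_pos":[-0.0009,-0.0004,0],"twist":0},
    {"grip":0.6,"delta_pos":[-0.0009,-0.0004,0],"twist":0},
    {"grip":0.6,"delta_pos":[0,0,0],"twist":0}
  ]
}}

```text
clock: 8.7
position: [0.4965, -0.0265, 0.0328]
ee_rot: [0.162, 0.689, 0.161, -0.688]
contact_force: [1.2, 0.2, 6.3]
width: 0.0514
```

```bash
python3 look.py w5
```

```text
8.7 [ 0.49654706 -0.0265206   0.03276425] [ 0.16166231  0.68920421  0.1613011  -0.68763712] [1.18944175 0.1702679  6.29806701] [ 0.18527758 -0.18225231 -0.03025095]
[[ 2.27428529e-03  4.44668798e-01 -8.95692183e-01]
 [ 8.78206377e-06 -8.95694509e-01 -4.44669930e-01]
 [-9.99997414e-01  1.00344025e-03 -2.04096995e-03]]
w5 line yaw 1.9330571 110 0.00013483099382908303 edge yaw 1.9454585 160 6.49697207392571e-05 gap at line span ends 0.009196119765676882 0.008504905318065125 span [0.51024955 0.03863829] [0.45439324 0.01741629] edge normal [-0.36595815  0.93063134]
   edge offset n.c -0.14157587 px (np.float64(166.69139784946236), 200) (np.float64(171.12250217202433), 309) (np.float64(162.38582677165354), 20) (np.float64(153.35294117647058), 179)
```

{"name": "step_arm", "arguments": {
  "increments": [
    {"grip":0.6,"delta_pos":[-0.001,-0.0004,0],"twist":0},
    {"grip":0.6,"delta_pos":[-0.0009,-0.0003,0],"twist":0},
    {"grip":0.6,"delta_pos":[-0.0007,0.0019,0],"twist":0},
    {"grip":0.6,"delta_pos":[-0.0008,0.0019,0],"twist":0},
    {"grip":0.6,"delta_pos":[-0.0007,0.0018,0],"twist":0},
    {"grip":0.6,"delta_pos":[0,0,0],"twist":0},
    {"grip":0.6,"delta_pos":[0,0,0],"twist":0}
  ]
}}

```text
clock: 9.33
position: [0.4921, -0.022, 0.0328]
ee_rot: [0.162, 0.689, 0.161, -0.688]
contact_force: [1.9, -0.6, 7.0]
width: 0.0515
```

```bash
python3 look.py w6
```

```text
9.3333 [ 0.49212586 -0.0219759   0.03275115] [ 0.16214225  0.68879591  0.16135471 -0.6879206 ] [ 1.86313953 -0.55440811  6.99531479] [ 0.02840411 -0.06658312 -0.01741326]
[[ 1.45982258e-03  4.45362913e-01 -8.95348951e-01]
 [-8.01051358e-04 -8.95349097e-01 -4.45364292e-01]
 [-9.99998614e-01  1.36737334e-03 -9.50292261e-04]]
w6 line yaw 1.930542 110 0.0001541316877252896 edge yaw 1.9454914 160 5.80765318020651e-05 gap at line span ends 0.0033559908188081837 0.002715391354730691 span [0.50581371 0.04317275] [0.44997046 0.02189939] edge normal [-0.3659888   0.93061924]
   edge offset n.c -0.14158876 px (np.float64(166.70335429769392), 200) (np.float64(171.1831048208757), 309) (np.float64(173.78703703703704), 20) (np.float64(164.38392857142858), 179)
```

The load is now centred on both fingers, so a small twist should hold.

{"name": "step_arm", "arguments": {
  "increments": [
    {"grip":0.6,"delta_pos":[0,0,0],"twist":0.4},
    {"grip":0.6,"delta_pos":[0,0,0],"twist":0.4},
    {"grip":0.6,"delta_pos":[0,0,0],"twist":0},
    {"grip":0.6,"delta_pos":[0,0,0],"twist":0}
  ]
}}

```text
clock: 9.72
position: [0.4924, -0.0218, 0.0328]
ee_rot: [0.167, 0.688, 0.166, -0.687]
contact_force: [1.7, -0.2, 5.3]
width: 0.0509
```

```bash
python3 look.py w7
```

```text
9.7167 [ 0.49239521 -0.02179182  0.03277594] [ 0.16665333  0.68790286  0.16608701 -0.68660865] [ 1.68742436 -0.24276188  5.32628723] [ 0.12511011 -0.12972598 -0.03641765]
[[ 1.96734389e-03  4.57354692e-01 -8.89282191e-01]
 [-3.47763482e-04 -8.89283545e-01 -4.57356158e-01]
 [-9.99998004e-01  1.20903671e-03 -1.59047528e-03]]
w7 line yaw 1.9351342 110 0.00014434170906100862 edge yaw 1.9455882 133 5.757528070706574e-05 gap at line span ends 0.003754122894190678 0.0026425966173750062 span [0.50558936 0.04268209] [0.44944291 0.02178929] edge normal [-0.36607882  0.93058383]
   edge offset n.c -0.14161217 px (np.float64(168.62114942528734), 200) (np.float64(170.61986754966887), 309) (np.float64(173.89247311827958), 47) (np.float64(165.6218487394958), 179)
```

{"name": "step_arm", "arguments": {
  "increments": [
    {"grip":0.6,"delta_pos":[-0.0009,-0.0004,0],"twist":0.2},
    {"grip":0.6,"delta_pos":[-0.0009,-0.0004,0],"twist":0.2},
    {"grip":0.6,"delta_pos":[-0.0006,0.0015,0],"twist":0},
    {"grip":0.6,"delta_pos":[-0.0006,0.0014,0],"twist":0},
    {"grip":0.6,"delta_pos":[0,0,0],"twist":0},
    {"grip":0.6,"delta_pos":[0,0,0],"twist":0}
  ]
}}

```text
clock: 10.27
position: [0.4893, -0.0199, 0.0328]
ee_rot: [0.169, 0.687, 0.168, -0.686]
contact_force: [0.4, -1.2, 6.7]
width: 0.0512
```

```bash
python3 look.py w8
```

```text
10.2667 [ 0.48925602 -0.01992109  0.03275901] [ 0.16937253  0.68714523  0.16849755 -0.68611439] [ 0.39203418 -1.22037942  6.7476401 ] [ 0.00668891 -0.02777541 -0.02284601]
[[ 1.71123157e-03  4.63982441e-01 -8.85842743e-01]
 [-8.53280409e-04 -8.85843040e-01 -4.63984245e-01]
 [-9.99998172e-01  1.54985675e-03 -1.11997545e-03]]
w8 line yaw 1.9438891 110 0.00013443754199156055 edge yaw 1.9453601 51 3.320097203410858e-05 gap at line span ends 0.000583073878983029 0.0001814581520993852 span [0.50194603 0.04470502] [0.44609135 0.02317881] edge normal [-0.3658665   0.93066734]
   edge offset n.c -0.14145666 px (np.float64(168.46908734052994), 200) (np.float64(170.93646649260225), 309) (np.float64(173.8901098901099), 129) (np.float64(171.77777777777777), 179)
```

The line is within 0.5 mm and 0.002 rad of the edge. Next I'll press firmly and check.

{"name": "step_arm", "arguments": {
  "increments": [
    {"grip":0.6,"delta_pos":[0,0.0002,-0.0006],"twist":0},
    {"grip":0.6,"delta_pos":[0,0,-0.0006],"twist":0},
    {"grip":0.6,"delta_pos":[0,0,-0.0006],"twist":0},
    {"grip":0.6,"delta_pos":[0,0,-0.0006],"twist":0},
    {"grip":0.6,"delta_pos":[0,0,0],"twist":0},
    {"grip":0.6,"delta_pos":[0,0,0],"twist":0},
    {"grip":0.6,"delta_pos":[0,0,0],"twist":0}
  ]
}}

```text
clock: 10.9
position: [0.4893, -0.0199, 0.0327]
ee_rot: [0.17, 0.687, 0.168, -0.686]
contact_force: [-3.4, -2.4, 26.3]
width: 0.0512
```

```bash
python3 look.py w9; python3 - <<'E'
from h import *
fit('w9',ecol=(150,190))
snap('scene','s9')
a=cv2.resize(cv2.imread('pics/w9.png')[0:420,110:270],None,fx=10/7,fy=10/7,interpolation=cv2.INTER_CUBIC)
c=cv2.resize(cv2.imread('pics/s9.png')[190:290,230:320],(540,600),interpolation=cv2.INTER_CUBIC)
cv2.imwrite('pics/m9.png',np.hstack([a,c]))
E
```

```text
10.9 [ 0.48930093 -0.01991424  0.03265256] [ 0.16964704  0.68737442  0.16830694 -0.68586373] [-3.44210306 -2.4134372  26.29773656] [ 0.15347669  0.86358653 -0.02040267]
[[ 0.00252743  0.46408927 -0.88578483]
 [-0.00132973 -0.88578531 -0.46409332]
 [-0.99999592  0.00235081 -0.00162165]]
w9 line yaw 1.9435536 110 0.00013363826601818353 edge yaw 1.9452549 56 4.869264469089374e-05 gap at line span ends 0.0007951015430514751 0.00030586279505094213 span [0.50203083 0.04468851] [0.44619708 0.02327144] edge normal [-0.3657686   0.93070585]
   edge offset n.c -0.14124015 px (np.float64(168.46693386773546), 200) (np.float64(170.73602751504728), 309) (np.float64(173.97916666666666), 124) (np.float64(171.38993710691824), 179)
w9 line yaw 1.9435536 110 0.00013363826601818353 edge yaw 1.9456733 160 5.395763412800537e-05 gap at line span ends 0.0007735016084642354 0.0002592418841371418 span [0.50203083 0.04468851] [0.44619708 0.02327144] edge normal [-0.366158   0.9305527]
   edge offset n.c -0.1414641 px (np.float64(168.46693386773546), 200) (np.float64(170.73602751504728), 309) (np.float64(184.62992125984252), 20) (np.float64(171.38993710691824), 179)
```

View pics/m9.png

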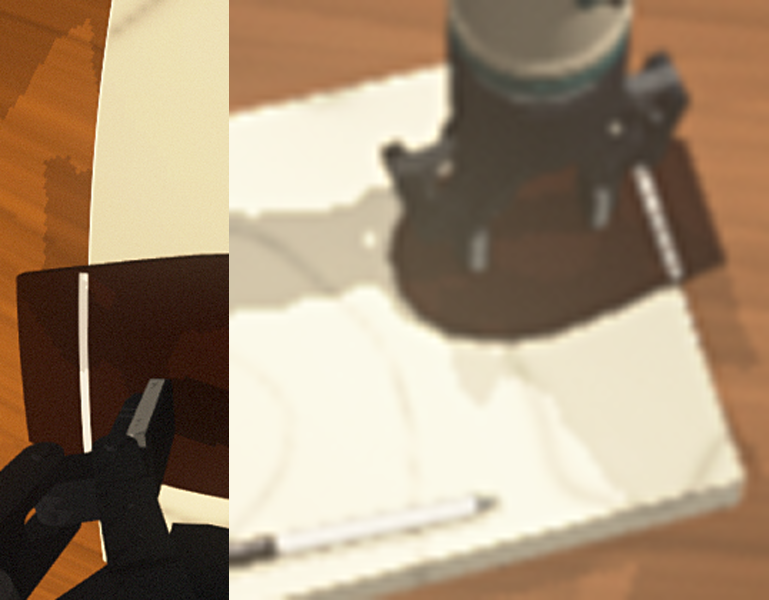

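Both views show the line at the edge: in the scene crop its near end (677,275) meets the slab edge at (683,285). The pen hasn't moved and the press is 26 N, so I'm handing in.

```bash
python3 -c "
from h import *
s=manip.get_state();print(s['clock'],s['contact_force']);print(manip.sign_off())"
```

```text
11.0 [-3.63209453 -1.51044207 25.34704156]
the job is handed in; nothing more can be done
None
```

The job is handed in at 11.0 s. The sole was drawn along the slab under the fingertips, without being lifted, until the silver line lay on the edge. The fingertips are still on it, pressing with about 25 N.

- **Line position:** the last wrist-camera fit, taken after the final press, puts the line 0.3–0.8 mm inside the edge. It is within about 0.002 rad of square. The scene camera view agrees by eye.
- **Twist that slipped:** the first turns of the tool did not carry the sole with them, because nearly all the load was on the waist-side finger. I squared it instead by drawing that finger sideways with a light press, then adding small twists.
- **Uneven press:** the last moment reading suggests the final press is again uneven between the two fingers. The line did not shift by more than about 0.2 mm under it.
- **Other items:** the pen looked unmoved in the last view. I did not check the rest of the bench in a final picture, but the arm only went near the slab.

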